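# Open the shuttered well with its key and hold the sample stem in it

### The job

Wind the sprung key of the test head clockwise, in as many part turns as it takes, until the shutter is fully clear of the round well; move the shutter by the key only. Then take the sample stem (the tallest stem in the rack, with the plain round handle) and lower it down the middle of the well without touching the test head, until its tip is about 40 mm below the rim. Finish while still holding it there, upright, centred and steady; leave the other stems and the things on the table where they are.

Things in the scene. Friction and masses are not known exactly. Their poses are not given: they have to be found in the camera images.
- winder (a joint): Sprung winding key of the test head: angle in rad, 0 = unwound, grows when turned clockwise seen from above, stop at 3.1. A spring pulls it back with up to 0.05 N m, but a brake (0.09 N m) keeps it wherever it is let go, so it can be regrasped; turning takes up to about 0.15 N m. Each rad draws the shutter back 10 mm: the shutter is fully clear of the well from 2.4 rad. It starts between 0 and 0.3.
- key_grip (a point): Centre of the key's bow, on its vertical turning axis, about 119 mm above the table. The bow is an upright steel bar 44 mm long (along this frame's x, turning with the key), 10 mm thick (y) and 24 mm tall (z), on a 12 mm round shank that is free for 17 mm under it. The housing's top is 39 mm below this point. It lies 130 mm from the well.
- well_mouth (a point): Centre of the round well's rim in the flat top of the test head (80 mm above the table). The test head is a fixed ivory housing 130 mm (x) by 260 mm (y) by 80 mm high; the well is a straight vertical bore 20 mm in diameter and 75 mm deep with a closed floor. x: the way the shutter slides open; y: from the well towards the key; z up.
- shutter: Flat steel plate 28 mm (x) by 34 mm (y), 4 mm thick, lying over the well on the housing's top between two 6 mm high rails; driven only by the key, along +x of well_mouth. Origin: centre of its underside.
- stem: Sample stem, loose, 110 g: the tallest of the three stems in the rack. A straight steel rod 10 mm in diameter, 110 mm long, under a plain round aluminium handle 24 mm in diameter and 40 mm tall (150 mm in all). Origin: centre of the rod's lower end; z along the rod up to the handle. Stands upright in one of the three rack holes, its lower end 5 mm above the table.
- stem_grip (a point): Centre of the sample stem's handle, 130 mm above the rod's lower end.
- stem_tip (a point): Centre of the flat lower end of the sample stem's rod.
- rack: Fixed grey rack block 220 mm (x) by 60 mm (y) by 50 mm high with three upright holes 11 mm in diameter, 45 mm deep, in a row along its x at -75, 0 and +75 mm. Origin: centre of its underside.
- ball_stem: Other stem in the rack, with a ball head 26 mm in diameter, 98 mm tall in all: leave alone. Origin: lower end.
- disc_stem: Other stem in the rack, with a flat disc head 32 mm in diameter, 80 mm tall in all: leave alone. Origin: lower end.
- cup: White ceramic cup, 60 mm wide and tall: bystander. Origin: under its centre.
- jar: White jar with grey cap, 52 mm wide, 75 mm tall: bystander. Origin: under its centre.
- screwdriver: Screwdriver lying on the table: bystander.
- meter: Dark hand-held multimeter 85 by 170 by 41 mm lying flat: bystander. Origin: under its centre.
- puck: Brass ring 48 mm wide, 14 mm high: bystander. Origin: under its centre.
- sample_block: Aluminium block 50 by 35 by 22 mm: bystander. Origin: under its centre.
There are look-alikes about, which are no part of the job. Leave any pink, purple or yellow look-alike of the stem alone.

How it is judged:
On the way, in this order (a step that is already met when the one before it is completed fails the run):
1. the key is wound until the shutter is fully clear of the well, the sample stem still in the rack (value of joint winder above 2.4 rad and distance of stem from where it was at the start of the episode below 0.03 m), for 0.2 s.
2. the sample stem is held over the well, its tip above the rim (contact force between the fingers and stem above 0.5 N and z of stem_tip in the frame of well_mouth above 0 m and horizontal distance between stem_tip and well_mouth below 0.02 m), for 0.1 s.
At the end, for the whole second after the job is handed in: The key stands beyond 2.4 rad (shutter clear); the gripper holds the sample stem, its tip 30 to 50 mm below the rim and within 3 mm of the well's axis, leaning less than 0.07 rad, moving slower than 20 mm/s and touching neither test head nor rack (value of joint winder above 2.4 rad and contact force between the fingers and stem above 0.5 N and horizontal distance between stem_tip and well_mouth below 0.003 m and z of stem_tip in the frame of well_mouth between -0.05 and -0.03 m and angle between stem's own z axis and vertical below 0.07 rad and linear speed of stem below 0.02 m/s and contact force between stem and station below 0.1 N and contact force between stem and rack below 0.1 N); the arm keeps its last pose, push and grip.
It fails at once if the sample stem touches the test head (housing, well wall or floor, shutter, key) with more than 0.4 N (contact force between stem and station above 0.4 N).
It fails at once if the robot pushes the shutter itself (contact force between any of the fingers, the arm and shutter above 1 N).
It fails at once if another stem is shifted more than 20 mm (distance of any of ball_stem, disc_stem from where it was at the start of the episode above 0.02 m).
It fails at once if a bystander is shifted more than 30 mm (distance of any of cup, jar, screwdriver, meter, puck, sample_block from where it was at the start of the episode above 0.03 m).
It also fails if it takes over 72 s, if anything falls off the work surface, if the arm or the gripper's body presses on something with over 40 N, if the wrist force passes 120 N, or if a joint passes its speed limit or range.

### The arm

A 6-joint arm with a two-finger parallel gripper is mounted at the origin on the work surface. World frame = base frame: x ahead of the robot, y to its left, z up, the work surface at z = 0. Lengths are in m, angles in rad, forces in N, time in s.
With the tool pointing down it reaches from about 0.275 to 0.75 m from the base axis. Payload 10.2 kg.
Tool frame: the origin (TCP) lies midway between the tips of the shut fingers; the grasp point (between the pads) lies 19 mm behind it; z points along the fingers, y is the line along which they close (so a half turn about z gives the same grasp; the last joint's range is limited). The gripper opens to 88 mm and grips with 3 to 60 N. Pads are 18 mm wide; open, the fingers measure 123 mm over their backs; the gripper's body (75 mm by 187 mm) begins 45 mm behind the grasp point.
Start: joints at [0.893, 0.313, 1.498, -0, 1.331, -0.223], TCP at [0.231, 0.472, 0.239] pointing down, gripper open.
Joint ranges: [-2.94, 2.94], [-0.97, 2.17], [0.19, 2.56], [-1.23, 4.37], [0.02, 3.11], [-2.88, 2.88]. Speed limits (rad/s): [2.39, 2.39, 3.01, 3.14, 3.14, 3.14].

### API

Orientations are given as a rotation vector (axis times angle).
In Python, from workcell import env gives the robot as it stands. Calls block until the motion is done:
- env.move_to(position, orientation): joint-space move of the TCP to a pose.
- env.move_linear(position, speed=0.15, frame=None, f_stop=None): straight line of the TCP; frame=None keeps the orientation; speed is the mean speed in m/s. With f_stop (N) it stops when the force on the tool has changed by that much, and returns True; else False.
- env.movej(angles): joint-space move.
- env.command_gripper(opening, grasp_force=None): opening from 0.0 (shut) to 1.0 (fully open); grasp_force is the grip in N (None keeps the last); returns when the fingers have stopped.
- env.pause(seconds).
- env.solve_ik(position, orientation): joint angles nearest the present ones, or None.
- env.get_state(): the state.
- env.get_image(name): name is "side" or "top"; returns the picture (400x640x3 uint8, blue, green, red); there is no depth.
- env.camera_info(name): a dict with "intrinsics" (3x3 intrinsics, pixels), "R" (3x3) and "t" (3): a world point X has camera coordinates R X + t. Camera axes: x right, y down, z forward; pixel columns grow to the right and rows downward; lengths in m; the calibration is good to about 2 mm. A picture is of the moment at which its call begins. camera_info takes no time and is no camera call.
A pose or a line that the arm cannot do raises env.MotionError and nothing moves.
- env.job_done(): hands the job in; it is judged then, once.
The state is a dict: "t": time; "joint_positions": joint angles; "joint_velocities": joint speeds; "effort": joint torques, N m; "tool_pos": TCP position; "eef_rot": TCP orientation; "contact_force": force on the tool from outside, world axes, zero at the start; "ft_torque": the same for the moment, N m; "width": opening from 0.0 (shut) to 1.0 (fully open); "finger_force": force on a finger pad.
Only numpy, scipy, OpenCV 4.12 (cv2) and the standard library are available. Lean on these libraries where they do the work, as an engineer would, in place of code of your own. Each camera call takes 0.05 s, during which the arm holds its last target. There are 200 camera calls.

## Working session

There is one attempt and no reset: what is moved stays moved. The work goes in short steps, each a Python script; the robot and the scene stay as the last script left them, time stands still between calls to the robot, and variables do not carry over. Pictures are saved under pics/ and viewed, at most 10 in all, crops included, and the job is handed in when it is done.

```bash
mkdir -p pics; ls
python3 - <<'E'
from workcell import env
import cv2,json
for n in("side","top"):
    im=env.get_image(n); cv2.imwrite(f"pics/{n}0.png",im)
    c=env.camera_info(n); print(n,c)
s=env.get_state();print(s)
E
```

```text
pics
side {'intrinsics': array([[394.81451083,   0.        , 319.3230341 ],
       [  0.        , 394.81451083, 198.99709399],
       [  0.        ,   0.        ,   1.        ]]), 'R': array([[-0.99072603, -0.13583208, -0.00340416],
       [-0.0725014 ,  0.54966458, -0.83223338],
       [ 0.11491514, -0.82426846, -0.55441502]]), 't': array([0.55659658, 0.11100763, 1.10463959])}
top {'intrinsics': array([[491.03700899,   0.        , 326.9044221 ],
       [  0.        , 491.03700899, 200.56917325],
       [  0.        ,   0.        ,   1.        ]]), 'R': array([[-0.01881478, -0.99972406, -0.01406447],
       [-0.98852108,  0.02070937, -0.14965693],
       [ 0.1499069 ,  0.01108726, -0.98863795]]), 't': array([0.05653367, 0.59560766, 1.17934976])}
{'t': 0.1, 'joint_positions': array([ 8.92582058e-01,  3.13337160e-01,  1.49833642e+00, -2.36809112e-05,
        1.33101196e+00, -2.23385472e-01]), 'joint_velocities': array([-0.00033006, -0.00258052, -0.00096659,  0.00019356,  0.00048958,
       -0.00027647]), 'effort': array([ 1.83909870e-03, -4.02805781e+01, -2.52645510e+01,  6.95635029e-02,
        3.41953500e-02, -3.82260453e-05]), 'tool_pos': array([0.23050575, 0.47144753, 0.23825671]), 'eef_rot': array([-7.08189728e-01, -3.06026270e+00,  1.56071901e-03]), 'contact_force': array([ 0.10923081,  0.13276511, -0.49315075]), 'ft_torque': array([-0.02703985,  0.02344579,  0.03635986]), 'finger_force': 0.0, 'width': 1.001795112662659}
```

View pics/side0.png

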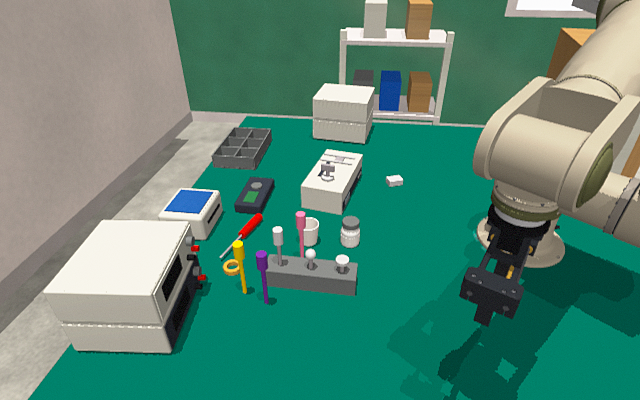

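View pics/top0.png

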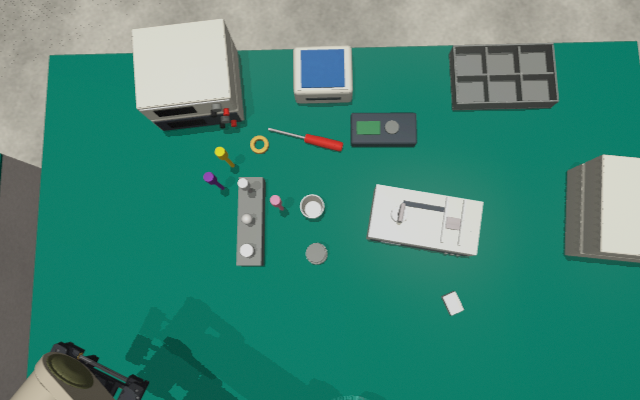

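Side view: the rack (265–357, 255–292) holds three stems: a white/aluminium tall one at (278,232), the ball at (311,255) and the disc at (343,262). Top view: the housing is at (370–482, 186–254), with the key near (400,212) and the shutter near (453,223).
Possible mistakes for the stem in the top view are pink (276,201), purple (209,178), yellow (220,153), ball (247,219) and disc (247,250). My choice is the plain aluminium stem at (243,184), the tallest in the rack.

Run:
```python
import cv2,numpy as np
t=cv2.imread("pics/top0.png");s=cv2.imread("pics/side0.png")
a=cv2.resize(t[180:260,365:490],(800,512),interpolation=cv2.INTER_CUBIC)
cv2.imwrite("pics/c1.png",a)
b=cv2.resize(t[165:275,225:295],(380,597),interpolation=cv2.INTER_CUBIC)
c=cv2.resize(s[215:300,260:365],(400,324),interpolation=cv2.INTER_CUBIC)
d=cv2.resize(s[145:215,295:370],(290,270),interpolation=cv2.INTER_CUBIC)
o=np.zeros((600,800,3),np.uint8);o[:597,:380]=b;o[:324,390:790]=c;o[328:598,390:680]=d
cv2.imwrite("pics/c2.png",o)
```

```text
(no output)
```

View pics/c1.png

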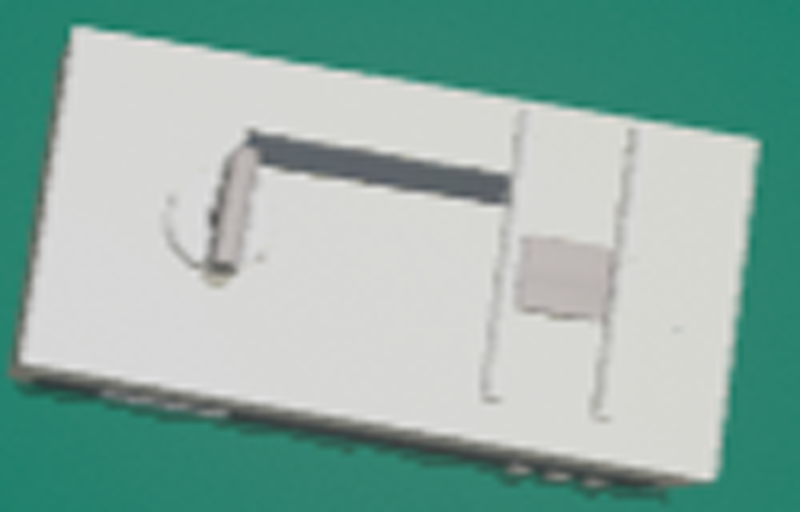

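View pics/c2.png

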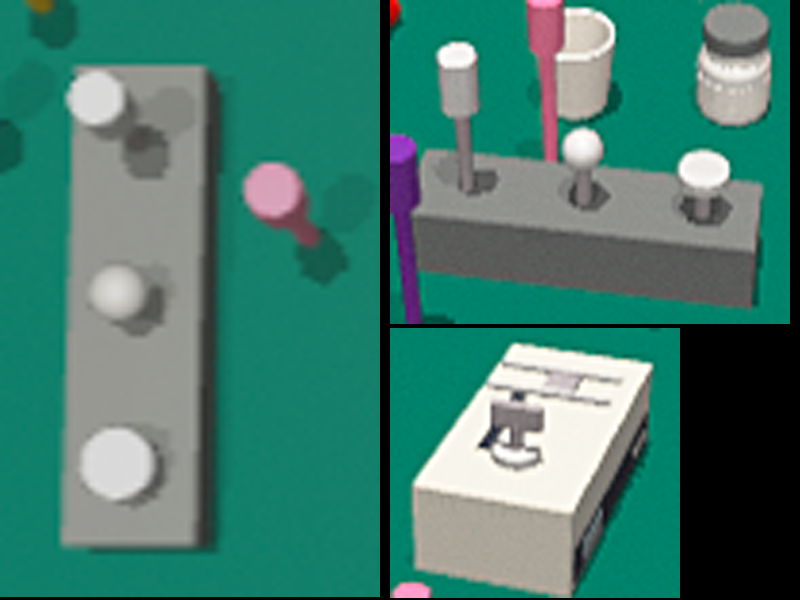

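The crop confirms the target: top view (243,184) is the tall aluminium stem with a plain handle, in the rack's end hole. The bow runs from about (403,203) to (400,221), and the shutter sits between the rails at (453,223).

```bash
cat > h.py <<'E'
import numpy as np, cv2
from workcell import env
def ray(n,p):
    c=env.camera_info(n);R,t=c["R"],c["t"]
    d=R.T@np.linalg.solve(c["intrinsics"],[p[0],p[1],1.]); return -R.T@t,d
def plane(n,p,z):
    o,d=ray(n,p);return o+d*(z-o[2])/d[2]
def tri(p,q):
    (a,u),(b,v)=ray("top",p),ray("side",q)
    s=np.linalg.lstsq(np.c_[u,-v],b-a,rcond=None)[0]
    A,B=a+u*s[0],b+v*s[1]; return (A+B)/2,np.linalg.norm(A-B)
def down(yaw):
    "tool z down, tool y (closing line) at yaw from world x"
    from scipy.spatial.transform import Rotation as Ro
    y=np.array([np.cos(yaw),np.sin(yaw),0]);z=np.array([0,0,-1.])
    return Ro.from_matrix(np.c_[np.cross(y,z),y,z]).as_rotvec()
E
python3 - <<'E'
from h import *
t=cv2.imread("pics/top0.png")
m=np.zeros(t.shape[:2],np.uint8)
k=lambda u,v:np.array([365+(u+.5)/6.4-.5,180+(v+.5)/6.4-.5])
# housing top corners by line fit of bright contour
g=((t.min(2)>165)*255).astype(np.uint8); g[:, :360]=0;g[:,495:]=0;g[:175]=0;g[265:]=0
c=max(cv2.findContours(g,0,1)[0],key=cv2.contourArea)
r=cv2.minAreaRect(c);Q=cv2.boxPoints(r)
P=np.array([plane("top",q,.08) for q in Q]);print(Q,P.round(4),[np.linalg.norm(P[i]-P[i-1]).round(4) for i in range(4)],"centre",P.mean(0))
for nm,p,z in [("shutter",k(564,277),.084),("sh TL",k(518,238),.084),("sh TR",k(610,248),.084),("sh BR",k(606,318),.084),("sh BL",k(516,308),.084),("bow a",k(243,150),.131),("bow b",k(224,265),.131),
 ("bow ctr",k(233,208),.131)]: print(nm,plane("top",p,z).round(4))
kt=lambda u,v:np.array([225+u*70/380,165+v*110/597])
for nm,p,z in [("stem",kt(97,99),.155),("ball",kt(117,292),.09),("disc",kt(118,465),.085),("rackTL",kt(72,66),.05),("TR",kt(208,68),.05),("BL",kt(62,546),.05),("BR",kt(196,546),.05),("pink",kt(274,191),.155),("pinkbase",kt(315,245),0)]: print(nm,plane("top",p,z).round(4))
ks=lambda u,v:np.array([260+(u-390)*105/400,215+v*85/324])
print("tri stem top",tri(kt(97,99),ks(459,52)),"pink",tri(kt(274,191),(301,215)))
kk=lambda u,v:np.array([295+(u-390)*75/290,145+(v-328)*70/270])
print("bow top tri",tri(k(233,208),kk(516,406)))
E
```

```text
[[367.2433  236.54056]
 [376.05408 183.67569]
 [484.7027  201.78378]
 [475.8919  254.64865]] [[ 0.5023 -0.0506  0.08  ]
 [ 0.6304 -0.076   0.08  ]
 [ 0.5804 -0.3359  0.08  ]
 [ 0.4542 -0.3067  0.08  ]] [np.float64(0.2606), np.float64(0.1306), np.float64(0.2647), np.float64(0.1296)] centre [ 0.54181548 -0.19229613  0.08      ]
shutter [ 0.5306 -0.2552  0.084 ]
sh TL [ 0.5456 -0.2389  0.084 ]
sh TR [ 0.5411 -0.273   0.084 ]
sh BR [ 0.515  -0.2699  0.084 ]
sh BL [ 0.5194 -0.2367  0.084 ]
bow a [ 0.5742 -0.1309  0.131 ]
bow b [ 0.5327 -0.1224  0.131 ]
bow ctr [ 0.5532 -0.1264  0.131 ]
stem [0.624  0.2347 0.155 ]
ball [0.5497 0.2373 0.09  ]
disc [0.4739 0.2373 0.085 ]
rackTL [0.6599 0.2658 0.05  ]
TR [0.6576 0.2029 0.05  ]
BL [0.44   0.2685 0.05  ]
BR [0.4388 0.2082 0.05  ]
pink [0.5833 0.1602 0.155 ]
pinkbase [0.5808 0.159  0.    ]
tri stem top (array([0.62399328, 0.23499915, 0.15332549]), np.float64(0.0007230854935879146)) pink (array([0.58464769, 0.16164553, 0.14258832]), np.float64(0.001093596599632878))
bow top tri (array([ 0.55368791, -0.12730251,  0.12487653]), np.float64(0.0005815305961995021))
```

The points agree with the given sizes: bow 42 mm, housing 130×261 mm, stem top 0.153 m and triangulation gaps around 1 mm. Next I check IK for the key turn.

Run:
```python
from h import *
K=[.5535,-.1265,.100]
for yaw in (1.368,1.368-np.pi):
  for d in (0,-.8,-1.6,-2.6):
    q=env.solve_ik(K,down(yaw+d));print(yaw,d,None if q is None else np.round(q,2))
for p in ([.624,.2347,.116],[.624,.2347,.32],[.5265,-.2537,.32],[.5265,-.2537,.151],[.5535,-.1265,.2]):
  for yaw in (1.57,-1.57,0.5,0):
    q=env.solve_ik(p,down(yaw));print(p,yaw,None if q is None else np.round(q,2))
```

```text
1.368 0 [-0.43  0.55  1.54  0.    1.06 -1.8 ]
1.368 -0.8 [-0.43  0.55  1.54 -0.    1.06 -1.  ]
1.368 -1.6 [-0.43  0.55  1.54 -0.    1.06 -0.2 ]
1.368 -2.6 [-0.43  0.55  1.54 -0.    1.06  0.8 ]
-1.773592653589793 0 [-0.43  0.55  1.54 -0.    1.06  1.34]
-1.773592653589793 -0.8 [-0.43  0.55  1.54 -0.    1.06  2.14]
-1.773592653589793 -1.6 None
-1.773592653589793 -2.6 [-0.43  0.55  1.54 -0.    1.06 -2.34]
[0.624, 0.2347, 0.116] 1.57 [ 0.18  0.73  1.17 -0.    1.24 -1.39]
[0.624, 0.2347, 0.116] -1.57 [ 0.18  0.73  1.17 -0.    1.24  1.75]
[0.624, 0.2347, 0.116] 0.5 [ 0.18  0.73  1.17  0.    1.24 -0.32]
[0.624, 0.2347, 0.116] 0 [ 0.18  0.73  1.17 -0.    1.24  0.18]
[0.624, 0.2347, 0.32] 1.57 [ 0.18  0.63  0.82 -0.    1.7  -1.39]
[0.624, 0.2347, 0.32] -1.57 [ 0.18  0.63  0.82 -0.    1.7   1.75]
[0.624, 0.2347, 0.32] 0.5 [ 0.18  0.63  0.82  0.    1.7  -0.32]
[0.624, 0.2347, 0.32] 0 [ 0.18  0.63  0.82 -0.    1.7   0.18]
[0.5265, -0.2537, 0.32] 1.57 [-0.65  0.41  1.15  0.    1.58 -2.22]
[0.5265, -0.2537, 0.32] -1.57 [-0.65  0.41  1.15 -0.    1.58  0.92]
[0.5265, -0.2537, 0.32] 0.5 [-0.65  0.41  1.15 -0.    1.58 -1.15]
[0.5265, -0.2537, 0.32] 0 [-0.65  0.41  1.15 -0.    1.58 -0.65]
[0.5265, -0.2537, 0.151] 1.57 [-0.65  0.52  1.43  0.    1.19 -2.22]
[0.5265, -0.2537, 0.151] -1.57 [-0.65  0.52  1.43 -0.    1.19  0.92]
[0.5265, -0.2537, 0.151] 0.5 [-0.65  0.52  1.43 -0.    1.19 -1.15]
[0.5265, -0.2537, 0.151] 0 [-0.65  0.52  1.43 -0.    1.19 -0.65]
[0.5535, -0.1265, 0.2] 1.57 [-0.43  0.44  1.42  0.    1.28 -2.  ]
[0.5535, -0.1265, 0.2] -1.57 [-0.43  0.44  1.42 -0.    1.28  1.14]
[0.5535, -0.1265, 0.2] 0.5 [-0.43  0.44  1.42  0.    1.28 -0.93]
[0.5535, -0.1265, 0.2] 0 [-0.43  0.44  1.42 -0.    1.28 -0.43]
```

Run:
```python
from h import *
def rep(s):
    a=env.get_state();print(s,round(a["t"],2),a["tool_pos"].round(4),a["contact_force"].round(1),a["ft_torque"].round(2),round(a["width"],3),round(a["finger_force"],1))
K=[.5535,-.1265];y0=1.368
env.move_to(K+[.2],down(y0)); 
print(env.move_linear(K+[.101],speed=.1,f_stop=8)); rep("down")
env.command_gripper(0.0,40); rep("grip")
w=env.get_state()["width"]*88
print("bar mm",w)
if 7<w<14:
    for d in (.3,.9,1.5,2.1,2.6):
        env.move_to(K+[.101],down(y0-d)); rep(d)
    cv2.imwrite("pics/t1.png",env.get_image("top"));cv2.imwrite("pics/s1.png",env.get_image("side"))
```

```text
False
down 3.66 [ 0.5538 -0.1266  0.1016] [-0.6  0.1  0. ] [0.   0.01 0.01] 1.0 0.0
grip 4.83 [ 0.5533 -0.1275  0.101 ] [-1.7 -5.2 -0.4] [-0.78  0.28  0.01] 0.117 40.0
bar mm 10.310217278467166
0.3 5.22 [ 0.5535 -0.127   0.101 ] [-0.7 -4.  -0. ] [-0.73  0.09  0.04] 0.114 40.0
0.9 5.84 [ 0.5541 -0.1264  0.1011] [ 5.3 -0.3 -2.9] [-0.14 -0.92  0.07] 0.114 40.0
1.5 6.47 [ 0.5551 -0.1262  0.1011] [11.6 -0.  -7.2] [ 0.05 -1.78  0.08] 0.116 40.0
2.1 7.09 [ 0.5559 -0.1267  0.1012] [ 16.6  -1.  -10.1] [-0.27 -2.53  0.12] 0.118 40.0
2.6 7.64 [ 0.5563 -0.1273  0.1012] [ 19.   -4.5 -12. ] [-0.76 -2.87  0.1 ] 0.116 40.0
```

Run:
```python
from h import *
env.command_gripper(1.0,40)
p=env.get_state()["tool_pos"]; env.move_linear([.5545,-.127,.2],speed=.15)
env.move_to([.624,.2347,.30],down(1.57))
t=env.get_image("top");cv2.imwrite("pics/t2.png",t);cv2.imwrite("pics/s2.png",env.get_image("side"));print(env.get_state()["t"])
s=cv2.imread("pics/s2.png")
o=np.zeros((600,800,3),np.uint8);o[:512]=cv2.resize(t[180:260,365:490],(800,512),interpolation=cv2.INTER_CUBIC)
cv2.imwrite("pics/c3.png",o[:512])
```

```text
11.75
```

View pics/c3.png

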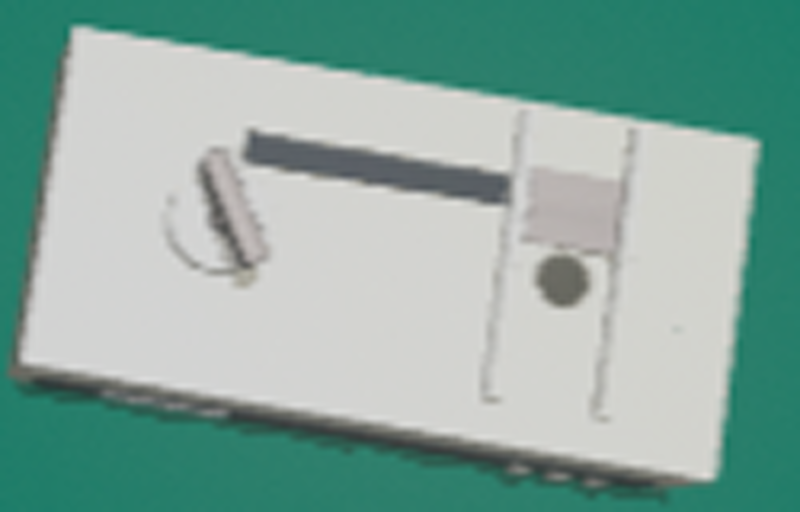

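The shutter now sits at about (575,210) in the crop and the whole bore shows as a dark disc at (562,279). It is clear by only about 1–2 mm, so I'll wind about 0.25 rad more for margin and then measure.

Run:
```python
from h import *
def rep(s):
    a=env.get_state();print(s,round(a["t"],2),a["tool_pos"].round(4),a["contact_force"].round(1),a["ft_torque"].round(2),round(a["width"],3),round(a["finger_force"],1))
K=[.5548,-.127];y0=1.368-2.57
env.move_to(K+[.19],down(y0)); env.move_linear(K+[.101],speed=.12,f_stop=8); rep("down")
env.command_gripper(0.0,40); rep("grip")
for d in (.15,.3): env.move_to(K+[.101],down(y0-d)); rep(d)
env.command_gripper(1.0,40); env.move_linear(K+[.19],speed=.15)
env.move_to([.624,.2347,.30],down(1.57))
t=env.get_image("top");cv2.imwrite("pics/t3.png",t);s=env.get_image("side");cv2.imwrite("pics/s3.png",s);rep("up")
# well: dark disc
def disc(im,box):
    x0,x1,yy0,yy1=box;g=im[yy0:yy1,x0:x1].min(2).astype(float)
    w=np.clip(190-g,0,None);w[g>150]=0
    n,l,st,_=cv2.connectedComponentsWithStats((g<150).astype(np.uint8))
    for i in range(1,n):
        v,u=np.nonzero(l==i);print(st[i],(u.mean()+x0).round(2),(v.mean()+yy0).round(2))
disc(t,(446,460,215,232))
u=[t[r,452].min() for r in range(200,232)];print(u)
print(plane("top",(452.8,223.6),.08))
c=np.hstack([cv2.resize(t[180:260,365:490],(500,320),interpolation=2),cv2.resize(s[145:215,295:370],(300,320),interpolation=2)])
cv2.imwrite("pics/c4.png",c)
```

```text
down 14.51 [ 0.5552 -0.1271  0.1017] [ 0.2 -0.3 -0.3] [-0.03  0.12  0.04] 0.998 0.0
grip 15.68 [ 0.5551 -0.1278  0.1011] [ 1.6 -4.7 -2.5] [-0.79 -0.18  0.02] 0.118 40.0
0.15 15.94 [ 0.5551 -0.1278  0.1011] [ 1.7 -4.6 -2.5] [-0.75 -0.14  0.03] 0.115 40.0
0.3 16.21 [ 0.5551 -0.1279  0.1011] [ 1.7 -5.8 -1.9] [-0.75 -0.03  0.07] 0.117 40.0
up 20.37 [0.6241 0.2343 0.2998] [-0.1 -0.  -0.2] [ 0.02 -0.   -0.05] 0.997 0.0
[12  3  2  1  2] 458.5 218.0
[ 3  5  8  8 53] 452.45 223.36
[np.uint8(205), np.uint8(205), np.uint8(206), np.uint8(206), np.uint8(206), np.uint8(197), np.uint8(179), np.uint8(179), np.uint8(178), np.uint8(179), np.uint8(176), np.uint8(175), np.uint8(174), np.uint8(176), np.uint8(177), np.uint8(176), np.uint8(177), np.uint8(186), np.uint8(205), np.uint8(173), np.uint8(109), np.uint8(101), np.uint8(100), np.uint8(98), np.uint8(97), np.uint8(97), np.uint8(97), np.uint8(103), np.uint8(198), np.uint8(206), np.uint8(206), np.uint8(206)]
[ 0.5292092  -0.25632247  0.08      ]
```

View pics/c4.png

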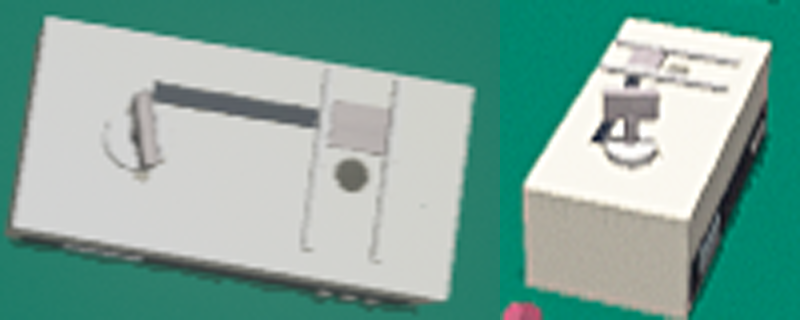

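The shutter is now about 4 mm clear of the bore (bore centre at top pixel (452.5,223.4), bow and shutter intact). The well estimate is (0.531,−0.256), and the key-based estimate agrees. Next I grasp the stem with a part-open gripper and hover it over the well.

Run:
```python
from h import *
def rep(s):
    a=env.get_state();print(s,round(a["t"],2),a["tool_pos"].round(4),a["eef_rot"].round(3),a["contact_force"].round(1),round(a["width"],3),round(a["finger_force"],1))
print("purple",plane("top",(209,178),.145),"yellow",plane("top",(220,153),.145))
S=[.6248,.2342]
env.command_gripper(.5,25)
env.move_to(S+[.2],down(1.57))
print(env.move_linear(S+[.117],speed=.1,f_stop=6));rep("down")
env.command_gripper(0.0,25);rep("grip")
w=env.get_state()["width"]*88;print(w)
if 20<w<28:
    p=env.get_state()["tool_pos"]
    env.move_linear([p[0],p[1],.19],speed=.06);rep("lift")
    env.move_linear([p[0],p[1],.32],speed=.15)
    env.move_linear([.5309,-.256,.32],speed=.15)
    env.pause(.3);rep("hover")
    s=env.get_image("side");t=env.get_image("top");cv2.imwrite("pics/s4.png",s);cv2.imwrite("pics/t4.png",t)
    cv2.imwrite("pics/c5.png",cv2.resize(s[60:220,260:420],(600,600),interpolation=2))
```

```text
purple [0.63996734 0.31517139 0.145     ] yellow [0.69876598 0.29048232 0.145     ]
False
down 22.62 [0.6252 0.2343 0.1179] [1.00e-03 3.14e+00 0.00e+00] [-0.  -0.5 -0.3] 0.499 0.0
grip 23.06 [0.6249 0.2344 0.1173] [1.000e-03 3.141e+00 1.000e-03] [0.9 0.6 1.7] 0.263 25.0
23.1661858252081
lift 24.43 [0.6248 0.2344 0.1895] [-1.000e-03 -3.141e+00  0.000e+00] [-0.8  0.  -0.4] 0.263 25.0
hover 29.22 [ 0.5309 -0.256   0.32  ] [-1.000e-03 -3.142e+00 -0.000e+00] [ 0.4 -0.5 -0.7] 0.259 25.0
```

View pics/c5.png

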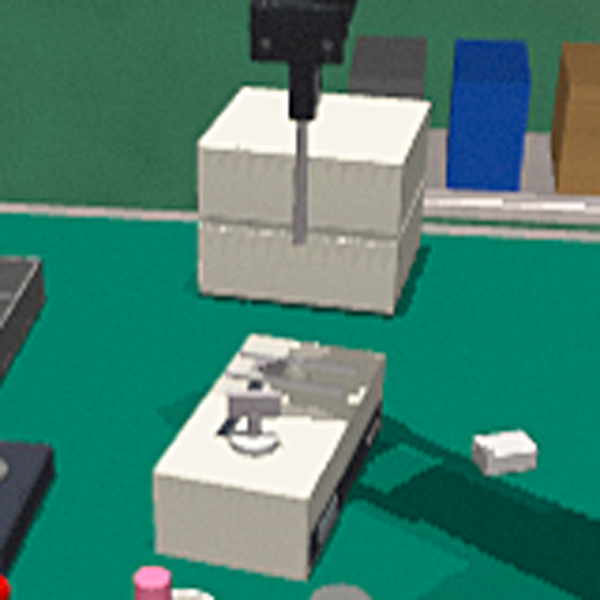

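The stem is held upright with its rod tip at crop (300,242), side pixel (340,124.5). I lower it to just above the rim, then compare rod and bore columns in the side view.

Run:
```python
from h import *
env.move_linear([.5309,-.256,.211],speed=.08);env.pause(.2)
s=env.get_image("side");cv2.imwrite("pics/s5.png",s);a=env.get_state();print(a["t"],a["tool_pos"])
def proj(n,X):
    c=env.camera_info(n);p=c["intrinsics"]@(c["R"]@X+c["t"]);return p[:2]/p[2]
for X in ([.5309,-.256,.1],[.5309,-.256,.15],[.5309,-.256,.08],[.5309,-.256,.36],[.5349,-.256,.08],[.5309,-.252,.08]): print(X,proj("side",np.array(X)).round(2))
s0=cv2.imread("pics/s3.png")
d=cv2.absdiff(s,s0).max(2)
print(s0[154:166,328:352].min(2))
for r in range(130,160,2): print(r,s[r,332:348].min(2) if 0 else s[r,332:348].min(1))
o=np.hstack([cv2.resize(x[110:170,310:370],(400,400),interpolation=2) for x in(s0,s)]);cv2.imwrite("pics/c6.png",o)
```

```text
31.075 [ 0.53093903 -0.25601976  0.21116542]
[0.5309, -0.256, 0.1] [338.76 153.75]
[0.5309, -0.256, 0.15] [339.13 140.08]
[0.5309, -0.256, 0.08] [338.62 159.06]
[0.5309, -0.256, 0.36] [340.85  75.63]
[0.5349, -0.256, 0.08] [337.44 158.99]
[0.5309, -0.252, 0.08] [338.51 159.61]
[[202 220 222 225 226 240 240 242 248 247 244 244 243 242 242 241 241 241
  242 241 240 242 244 245]
 [182 178 179 189 190 217 216 190 218 233 227 234 241 239 248 247 245 245
  243 242 240 241 241 240]
 [210 201 206 205 196 190 191 153 121 158 151 178 194 197 219 223 226 225
  234 240 239 246 244 244]
 [198 203 204 203 199 202 201 182 139 225 220 213 196 182 135 132 146 156
  180 193 196 218 225 224]
 [198 203 205 198 200 204 196 144 228 247 233 241 238 234 221 218 215 217
  192 191 184 155 142 152]
 [228 234 229 222 214 207 168 174 230 187 163 181 194 194 232 250 246 245
  239 239 239 223 208 212]
 [213 220 228 215 224 230 210 242 216 190 174 159 148 133 203 246 241 240
  242 241 243 243 246 246]
 [120 132 157 159 183 203 208 222 220 215 205 222 213 206 238 249 244 243
  243 242 242 242 241 242]
 [ 58 100 183 
[... 740 characters left out ...]

140 [ 41  81  91 114 120 126 115 119 111 131 142 144 147 164 162 164]
142 [  0   0   0   0   0  33 105 121 105   0   0   0   0   0   0   0]
144 [  0   0   0   0   0  28 109 123 108   0   0   0   0   0   0   0]
146 [  0   0   0   0   0  45 111 119 102   0   0   0   0   0   0   0]
148 [  0   0   0   0   0  39 116 122  80   0   0   0   0   0   0   0]
150 [199 186 190 178 134 102 111 118  64   0   0   0   0   0   0   0]
152 [222 223 221 182 187 157 108 111 117 200 189 166 142 139 114 119]
154 [202 225 181 126 123 116 113 113 101 166 167 161 161 164 167 163]
156 [136  95 105 116 128 152 148 150 163 153 153 140 140 133 131 127]
158 [ 97 101  99 100 134 138 134 139 152 134 132 135 138 141 144 144]
```

View pics/c6.png

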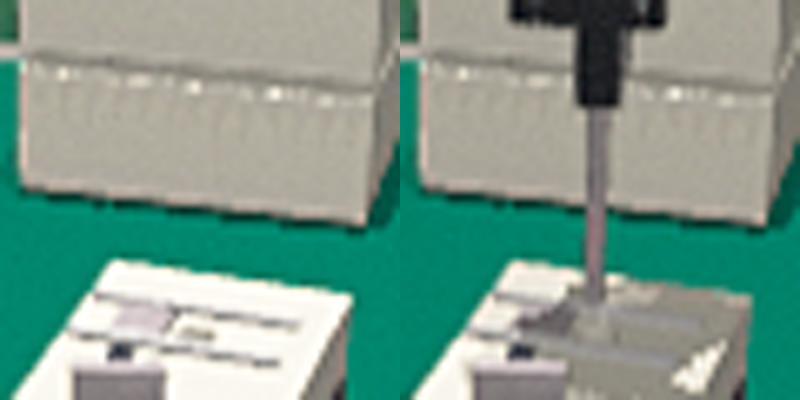

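The rod is plumb and matches the tool frame in the side view, to within 0.15 px of prediction. The bore's x estimates differ by about 2 mm between views, so I'll turn the wrist to close along x. That fixes x from the tool, and the tip should become visible in the top view too.

Run:
```python
from h import *
env.move_to([.5309,-.256,.211],down(0));env.pause(.3)
s=env.get_image("side");t=env.get_image("top");cv2.imwrite("pics/s6.png",s);cv2.imwrite("pics/t6.png",t);a=env.get_state();print(a["t"],a["tool_pos"],a["width"])
def proj(n,X):
    c=env.camera_info(n);p=c["intrinsics"]@(c["R"]@X+c["t"]);return (p[:2]/p[2]).round(2)
for z in (.1,.12,.14,.15): print(z,proj("side",np.array([.5309,-.256,z])),proj("top",np.array([.5309,-.256,z])))
for r in range(138,156,2): print(r,s[r,334:346].min(1))
t3=cv2.imread("pics/t3.png");s3=cv2.imread("pics/s3.png")
o=np.hstack([cv2.resize(x,(400,500),interpolation=2) for x in(t3[205:245,436:468],t[205:245,436:468])]);cv2.imwrite("pics/c7.png",o)
```

```text
32.875 [ 0.53090059 -0.2559923   0.21101225] 0.26564550779127427
0.1 [338.76 153.75] [454.65 222.01]
0.12 [338.91 148.35] [456.75 221.09]
0.14 [339.05 142.86] [458.93 220.14]
0.15 [339.13 140.08] [460.04 219.65]
138 [160 158 160 152 107 117 119 140 159 156 151 156]
140 [ 90 114 122 120 101 116 116 109 144 144 149 161]
142 [  0   0   0  19 102 124 116   0   0   0   0   0]
144 [  0   0   0  39 113 119 116   0   0   0   0   0]
146 [  0   0   0  31 108 119 114   0   0   0   0   0]
148 [  0   0   0  36 106 121 103   0   0   0   0   0]
150 [189 178 135  89 106 116  66   0   0   0   0   0]
152 [225 227 227 183 103 113 151 246 189 166 123 119]
154 [174 192 185 151 107 113 107 127 125 131 129 138]
```

View pics/c7.png

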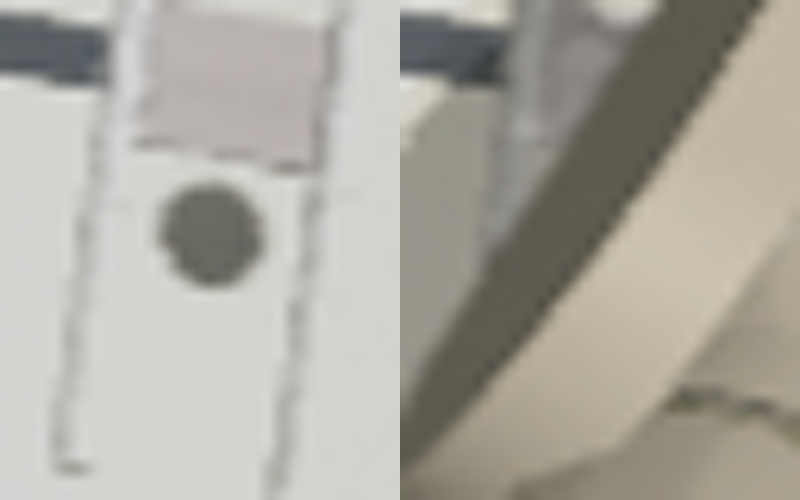

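At yaw 0 the rod columns are unchanged, so the in-hand offset is about 0 and the side view's x agrees with the tool to about 0.4 mm. In the side picture the near rail partly hides the bore, which skews that estimate. Combining the top view, the key-based point and the side view gives (0.5303,−0.2558), good to about 1 mm. I lower slowly.

Run:
```python
from h import *
W=[.5303,-.2558]
def rep(s):
    a=env.get_state();print(s,round(a["t"],2),a["tool_pos"].round(4),a["contact_force"].round(2),a["ft_torque"].round(3),round(a["finger_force"],1))
env.move_linear(W+[.211],speed=.03);env.pause(.3);rep("above")
for z in (.19,.17,.152):
    env.move_linear(W+[z],speed=.02);env.pause(.2);rep(z)
s=env.get_image("side");cv2.imwrite("pics/s7.png",s)
cv2.imwrite("pics/c8.png",cv2.resize(s[100:180,300:380],(600,600),interpolation=2))
env.pause(.5);rep("end")
```

```text
above 33.42 [ 0.5303 -0.2558  0.211 ] [-0.31 -0.19 -1.05] [-0.063  0.082 -0.032] 25.0
0.19 34.83 [ 0.5303 -0.2558  0.1901] [ 0.69  0.19 -1.29] [-0.018  0.1    0.   ] 25.0
0.17 36.17 [ 0.5303 -0.2558  0.1701] [-0.02  0.46 -1.56] [-0.049  0.074 -0.089] 25.0
0.152 37.42 [ 0.5303 -0.2558  0.1521] [-0.34 -0.66 -1.61] [-0.027  0.07  -0.053] 25.0
end 37.98 [ 0.5303 -0.2558  0.152 ] [-1.03 -0.09 -0.31] [-0.071  0.07  -0.057] 25.0
```

View pics/c8.png

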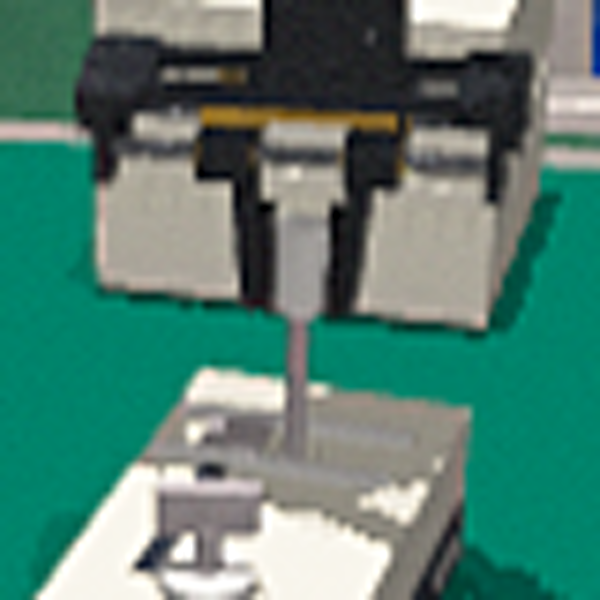

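The rod, at crop (297,440), runs straight down between the rails into the bore. It is upright, the forces are only noise, and the tip is about 40 mm below the rim. Handing in.

```bash
python3 -c "
from workcell import env
print(env.job_done())"
```

```text
the job is handed in; nothing more can be done
None
```

I handed the job in at about 38 s with the shutter clear of the well (key at roughly 2.75 rad by the picture) and the sample stem held upright, its tip about 40 mm below the rim and centred to about 1 mm by my estimate. The hand-in returned no verdict.

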